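Make the paste warmer ready in the fan workshop

TASK

Get the paste warmer ready: first take the bamboo paddle off the well and put it flat in the wooden tray, then push (do not pick up) the aluminium heat plate along the deck and over the lip so that it drops flat into the well. Last, turn the controller's dial to the two-dot mark without ever going on to three dots, and leave everything else on the table where it stands.

Things in the scene. Friction and masses are not known exactly. Their poses are not given: they have to be found in the camera images.
- warmer: Paste warmer, a low fixed appliance 330 mm long (its x, away from the robot), 190 mm wide. Origin at table height. Near end: flat steel feed deck, x -170 to 0 mm, top 36 mm above the table, no walls. Then a lip: ramp from x = 3 (36 mm high) to a crest at x = 23 to 29 mm, 40 mm high. Beyond it the open well, x 29 to 145, y -61 to 61 mm, floor 20 mm high.
- well (a point): Centre of the well floor, 20 mm above the table; axes as the warmer's. In the warmer's frame walls 10 mm thick, tops 56 mm above the table, run along both sides of lip and well (y = +-61 to +-71 mm, from x = 0) and behind it (x 145 to 159 mm); the side walls' near ends flare out to y = +-83 mm at x = -20 mm.
- plate_mid (a point): Centre of the loose aluminium heat plate: a plain slab 100 mm (its x) by 110 mm (its y), 14 mm thick with fully rounded edges, 0.28 to 0.56 kg, too wide to grasp. It lies flat on the feed deck, up to 0.3 rad askew to the warmer and up to 30 mm off its centre line; it slides freely and fits the well with 8 mm (x) and 6 mm (y) to spare on each side.
- paddle_mid (a point): Centre of the loose bamboo paddle, a flat bar 180 mm long (its x), 12 mm thick: handle 24 mm wide from x = -90 to 35 mm, blade 38 mm wide from 35 to 90 mm; 60 g. At first it lies across the well on top of the warmer's side walls, underside 56 mm above the table.
- tray: Shallow open dark wooden tray fixed to the table, left or right of the warmer, outside 220 mm (x) by 110 mm (y) by 30 mm high, walls and floor 5 mm. Origin at the centre of its underside.
- controller: Heat controller fixed to the table on the other side of the warmer from the tray: a grey console box 160 x 160 x 45 mm on a small stand, its white face tilted 28 degrees from level towards the robot (its -x side). The centre of the face is 12 mm towards -x from the origin and 98 mm above the table. Origin at the centre of the stand's underside; top edge about 136 mm above the table.
- dial_grip (a point): On the dial's axis at the height to grip, 33 mm out from the console face. z points out of the face along the axis (28 degrees from vertical), x along the bar to its pointer end. Black knob: disc 56 mm across, 8 mm thick, on it an upright bar 62 mm long, 16 mm wide, reaching 47 mm out from the face, white line on the pointer end.
- dial (a joint): Dial angle in rad, growing clockwise as seen facing the console. Detents: 0 = open square (off), 0.7 = one dot, 1.4 = two dots, 2.1 = three dots (it tips over half-way between). A sprung detent pulls the dial to the nearest mark when let go (torque up to about 0.25 N m). Starts at or near off or one dot; stops at -0.08 and 2.18.
- bowl: Bystander: brass bowl, 130 mm wide, 70 mm high.
- cup: Bystander: white mug, 80 mm wide, 85 mm high.
- bottle: Bystander: white bottle, 48 mm wide, 140 mm high, origin at its foot, standing beside the far end of the warmer.
- jar: Bystander: glass jar, 56 mm wide, 90 mm high, origin at its foot, on the other side of the warmer's far end.
- slat1: Bystander: bamboo slat 180 x 24 x 6 mm lying on the table near the robot.
- slat2: Bystander: bamboo slat 160 x 24 x 6 mm lying on the table near the robot.
- weight: Bystander: dark wooden block 90 x 50 x 40 mm on the table near the robot.
Not all that is in view belongs to the job. Of the things that look like the part that bears plate_mid, the middle-sized one is meant. Several things have the shape of the tray; the one meant has the colours described above.

How it is judged:
By the outcome, as a careful person would: the job done as asked, in the order asked, and still so for the second after the job is handed in, with the robot touching nothing.
It also fails if it takes over 72 s, if anything falls off the work surface, if the arm or the gripper's body presses on something with over 40 N, if the wrist force passes 120 N, or if a joint passes its speed limit or range.

ROBOT

A 7-joint arm with a two-finger parallel gripper is mounted at the origin on the work surface. World frame = base frame: x ahead of the robot, y to its left, z up, the work surface at z = 0. Lengths are in m, angles in rad, forces in N, time in s.
With the tool pointing down it reaches from about 0.35 to 0.9 m from the base axis. Payload 19.9 kg.
Tool frame: the origin (TCP) lies between the finger pads; the fingertips stand 25 mm ahead of it and the grasp point (between the pads) lies 6 mm ahead of it; z points along the fingers, y is the direction in which the jaws open and shut (so a half turn about z gives the same grasp; the last joint's range is limited). The gripper opens to 85 mm and grips with 20 to 120 N. Pads are 22 mm wide; open, the fingers measure 114 mm over their backs; the gripper's body (76 mm by 85 mm) begins 54 mm behind the grasp point. The pads swing forward as they close: fully open they stand 13 mm farther back than shut.
Start: joints at [1.2, 0.417, -0.01, 1.614, 0.005, 1.111, -0.053], TCP at [0.202, -0.592, 0.256] pointing down, gripper open.
Joint ranges: [-2.81, 2.81], [-0.39, 2.02], [-1.27, 1.25], [0.06, 2.57], [-1.19, 4.33], [0.19, 2], [-2.82, 2.82]. Speed limits (rad/s): [1.89, 1.89, 2.39, 2.39, 3.01, 3.01, 3.01].

INTERFACE

Orientations are given as a rotation vector (axis times angle).
In Python, from bench import observe, snapshot, job_done gives the robot as it stands.
- The arm moves only by the shell command python3 -m pendant 'ROWS' [FORCE]. ROWS is a JSON object of lists of equal length, an entry for each row: "dp": the shift along the tool's x, y, z in m, a list of three; "spin": the turn about the tool's z in rad; "grip": the opening, from 0 (shut) to 1 (fully open). In form: {"dp": [[dx, dy, dz], ...], "spin": [spin, ...], "grip": [grip, ...]}. A call has 1 to 12 rows; each row shifts and turns the commanded pose from where the row before left it, along the tool's axes as they then stand; what a row does not reach is not made up. A row lasts 1/12 s, in which the tool goes at most 41.7 mm and 7.16 degrees, less where a joint would pass 70% of its speed; a pose out of reach is approached as far as the arm can. A call with a gripper value outside its range is refused whole. The fingers move at their own pace and stop on an object; FORCE is the grip in N (left out, the last holds). Time passes only in rows, so rows that do not move let the fingers close. It gives the time, the measured TCP pose, the force and the opening at its end, in the units of the state.
- observe(): the state, without advancing time (a new reading comes with each control period).
- snapshot(name): name is "side" or "top" or "wrist"; returns a dict with "image" (480x640x3 uint8, red, green, blue), "mtx" (3x3 intrinsics, pixels), "extrinsics" (4x4, takes a point from world to camera coordinates). Camera axes: x right, y up, looking along -z (the intrinsics and any distortion apply to the point x, -y, -z); pixel columns grow to the right and rows downward; lengths in m; the calibration is good to about 2 mm. A picture is of the moment at which its call begins. There is no depth.
- job_done(): hands the job in, once; it reports no verdict.
The state is a dict: "t": time; "q": joint angles; "joint_velocities": joint speeds; "joint_efforts": joint torques, N m; "tool_pos": TCP position; "eef_rot": TCP orientation; "wrist_force": force on the tool from outside, world axes, zero at the start; "torque": the same for the moment, N m; "gripper_width": finger opening in m.
Only numpy, scipy, OpenCV 4.12 (cv2) and the standard library are available. Lean on these libraries where they do the work, as an engineer would, in place of code of your own. Each camera call takes 0.05 s, during which the arm holds its last target. There are 200 camera calls.

## Working session

There is one attempt and no reset: what is moved stays moved. The work goes in short steps, Python scripts to look and compute and a shell command to move; the robot and the scene stay as the last step left them, time stands still between calls to the robot, and variables do not carry over. Pictures are saved under pics/ and viewed, about 8 in all and at most 12, crops included, and the job is handed in when it is done.

```bash
ls; mkdir -p pics; python3 - <<'E'
from bench import observe,snapshot
import cv2,numpy as np
for n in("top","side"):
    s=snapshot(n); cv2.imwrite(f"pics/{n}0.png",s["image"][:,:,::-1]); np.savez(f"pics/{n}0.npz",**s)
    print(n,s["mtx"].tolist(),s["extrinsics"].round(4).tolist(),[k for k in s])
o=observe();print({k:np.round(v,3).tolist() for k,v in o.items()})
E
```

```text
pics
top [[596.9647121019, 0.0, 316.09731400648917], [0.0, 596.9647121019, 241.3143166253151], [0.0, 0.0, 1.0]] [[0.0238, -0.9997, -0.0096, -0.0237], [0.9989, 0.0234, 0.0397, -0.4642], [-0.0395, -0.0105, 0.9992, -1.594], [0.0, 0.0, 0.0, 1.0]] ['image', 'mtx', 'extrinsics']
side [[574.0058271565842, 0.0, 321.8859623340988], [0.0, 574.0058271565842, 241.8487659293981], [0.0, 0.0, 1.0]] [[-0.963, -0.2693, -0.0075, 0.4641], [0.145, -0.5415, 0.8281, -0.1672], [-0.2271, 0.7964, 0.5606, -1.3797], [0.0, 0.0, 0.0, 1.0]] ['image', 'mtx', 'extrinsics']
{'t': 0.1, 'q': [1.201, 0.418, -0.01, 1.614, 0.005, 1.111, -0.053], 'joint_velocities': [0.001, -0.001, 0.0, -0.002, -0.001, -0.002, 0.0], 'joint_efforts': [0.003, -86.581, 0.68, -43.563, 0.019, 0.005, 0.0], 'tool_pos': [0.202, -0.591, 0.256], 'eef_rot': [-3.098, -0.514, 0.0], 'wrist_force': [0.11, 0.053, -0.401], 'torque': [-0.055, -0.003, -0.039], 'gripper_width': 0.085}
```

View pics/top0.png

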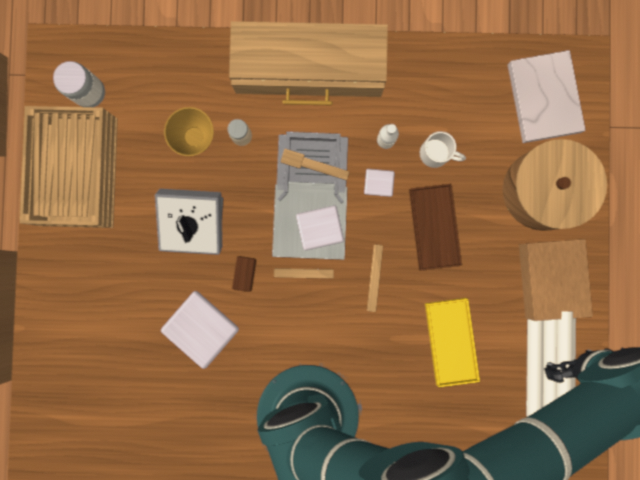

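View pics/side0.png

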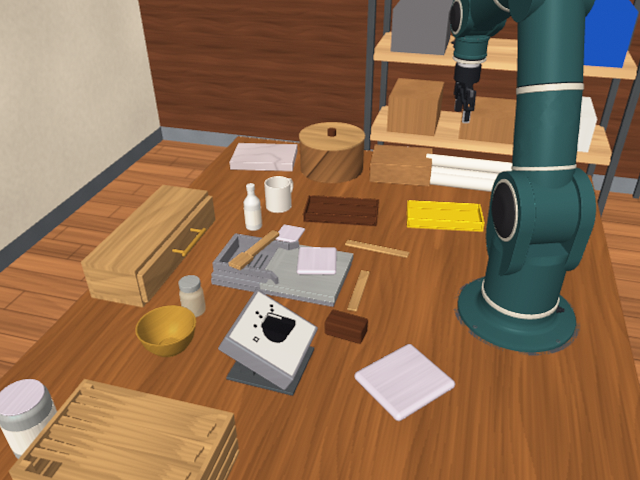

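The top view shows the warmer around (312,195), the paddle from (283,157) to (348,175), the plate near (320,228), the dark tray at (435,227) and the controller at (190,222). I'll enlarge these.

```bash
cat > h.py <<'E'
import numpy as np,cv2
from scipy.spatial.transform import Rotation as R
def pix2w(s,uv,z):
    M,E=s["mtx"],s["extrinsics"]; uv=np.atleast_2d(np.asarray(uv,float))
    d=np.c_[(uv[:,0]-M[0,2])/M[0,0],-(uv[:,1]-M[1,2])/M[1,1],-np.ones(len(uv))]
    c=-E[:3,:3].T@E[:3,3]; d=d@E[:3,:3]
    return c+d*((z-c[2])/d[:,2])[:,None]
def w2pix(s,P):
    M,E=s["mtx"],s["extrinsics"]; p=np.atleast_2d(P)@E[:3,:3].T+E[:3,3]
    return np.c_[M[0,2]+M[0,0]*p[:,0]/-p[:,2],M[1,2]+M[1,1]*p[:,1]/p[:,2]]
def crop(im,x,y,w,h,k): return cv2.resize(im[y:y+h,x:x+w,::-1],None,fx=k,fy=k,interpolation=cv2.INTER_CUBIC)
E
python3 - <<'E'
from h import *
im=np.load("pics/top0.npz")["image"]
o=np.zeros((600,800,3),np.uint8)
o[:,:400]=crop(im,265,120,100,150,4)
o[:300,400:]=crop(im,140,185,100,75,4)
o[300:,400:]=crop(im,390,178,133,100,3)[:,:400] if crop(im,390,178,133,100,3).shape[1]>=400 else cv2.copyMakeBorder(crop(im,390,178,133,100,3),0,0,0,1,0)
cv2.imwrite("pics/m0.png",o)
E
```

```text
(no output)
```

View pics/m0.png

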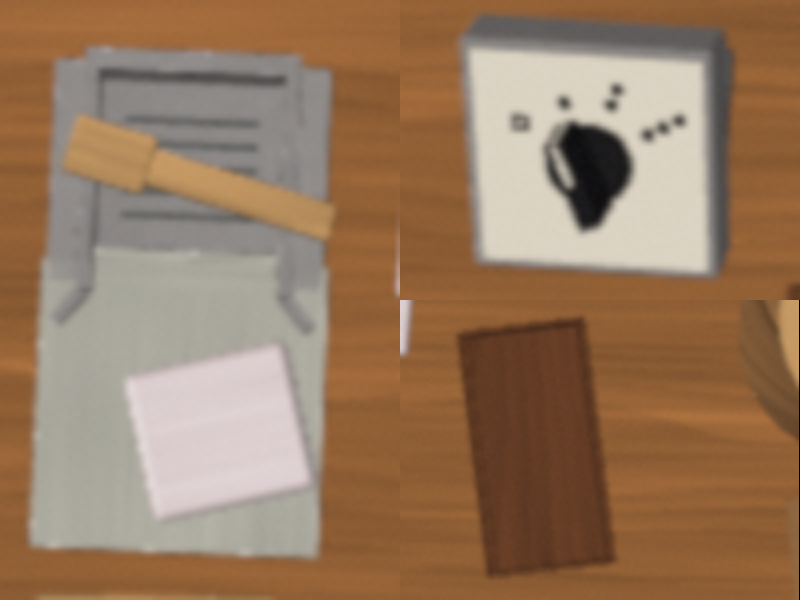

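The plate's four corners, the tray's, the paddle's and the dial marks read clearly in the crop. I'll convert them to world positions.

```bash
python3 - <<'E'
from h import *
np.set_printoptions(precision=4,suppress=True)
s=np.load("pics/top0.npz")
A=lambda p:np.array(p)/4+[265,120]
T=lambda p:(np.array(p)-[400,300])/3+[390,178]
C=lambda p:(np.array(p)-[400,0])/4+[140,185]
def rep(n,p,z):
    w=pix2w(s,p,z);print(n,w[:,:2].tolist(),'mean',w.mean(0)[:2],'edges',np.linalg.norm(np.diff(np.r_[w,w[:1]],axis=0),axis=1));return w
d=rep("deck near L,R",A([[30,546],[318,556]]),.036)
rep("back wall far corners",A([[88,48],[300,58]]),.056)
rep("lip deck far L,R",A([[95,250],[280,256]]),.040)
p=rep("paddle blade FL,BL, handle R",A([[78,115],[62,168],[327,240],[335,205]]),.068)
print("paddle ang", np.arctan2(*((p[0]+p[1]-p[2]-p[3])[[1,0]])))
rep("step",A([[158,140],[143,192]]),.068)
q=rep("plate",A([[124,380],[280,344],[313,482],[158,520]]),.050)
v=q[0]+q[1]-q[2]-q[3];print("plate ang",np.arctan2(v[1],v[0]))
t=rep("tray",T([[459,336],[583,318],[613,562],[490,576]]),.03)
v=t[0]+t[1]-t[2]-t[3];print("tray ang",np.arctan2(v[1],v[0]))
# controller: face z: corners 98 +-80 sin28
f=np.r_[pix2w(s,C([[470,38],[710,58]]),.098+.0375),pix2w(s,C([[718,275],[478,262]]),.098-.0375)]
print("face",f.tolist(),f.mean(0),np.linalg.norm(np.diff(np.r_[f,f[:1]],axis=0),axis=1))
w=(d[1]-d[0]);print("warmer ang by near edge",np.arctan2(w[1],w[0])+np.pi/2)
E
```

```text
deck near L,R [[0.4208137169382429, 0.10102043327175125], [0.4187162858185572, -0.08904117714028895]] mean [0.4198 0.006 ] edges [0.1901 0.1901]
back wall far corners [[0.7483672135605564, 0.0699708119830548], [0.7447631962265273, -0.06933780802709813]] mean [0.7466 0.0003] edges [0.1394 0.1394]
lip deck far L,R [[0.6174134605617217, 0.06290383510318837], [0.6161757895300662, -0.05946374071267179]] mean [0.6168 0.0017] edges [0.1224 0.1224]
paddle blade FL,BL, handle R [[0.7015895984103719, 0.07458345421176865], [0.6666558763843855, 0.08409636498254996], [0.6234619039579044, -0.08918595289061251], [0.6464119570199719, -0.09388092310771418]] mean [ 0.6595 -0.0061] edges [0.0362 0.1786 0.0234 0.1773]
paddle ang 1.290523721204883
step [[0.6863575088182798, 0.022099653497800124], [0.6521301703611626, 0.031014819648482725]] mean [0.6692 0.0266] edges [0.0354 0.0354]
plate [[0.5308637836124289, 0.04110661777870012], [0.5568664304995964, -0.060578971303701566], [0.4668488577546571, -0.08418726448463024], [0.43961433936486066, 0.0165645886903519]] mean [ 0.4985 -0.0218] edges [0.105  0.0931 0.1044 0.0945]
plate ang 0.2596361784170202
tray [[0.6059932557848916, -0.2581907813502368], [0.6244590450807749, -0.3674536440408976], [0.40935071658612715, -0.396987772854887], [0.3944682108654484, -0.2891590205376426]] mean [ 0.5086 -0.3279] edges [0.1108 0.2171 0.1089 0.2138]
tray ang 0.14087412654275425
face [[0.5669670642169917, 0.38309151572133027, 0.13549999999999995], [0.5578854704581994, 0.23324655895547508, 0.13549999999999995], [0.4244000063406648, 0.23710573140353192, 0.0605], [0.4291679677961925, 0.3938245333880255, 0.0605]] [0.4946 0.3118 0.098 ] [0.1501 0.1532 0.1568 0.1573]
warmer ang by near edge -0.0110350847683236
```

Estimates, all consistent with the sizes given:

| Item | Position (m) | Yaw (rad) |
|---|---|---|
| Warmer origin | (0.590, 0.003) | -0.018 |
| Paddle centre | (0.660, -0.006) | 1.29 |
| Plate centre | (0.4985, -0.022) | 0.26 |
| Tray centre | (0.509, -0.328) | 0.14 |
| Controller face centre | (0.495, 0.312) | -0.05 |

Paddle first: spin the tool to yaw 1.29.

```bash
cat >> h.py <<'E'
def go(x,y,z,yaw):
    """print spin needed and tool-frame dp after that spin"""
    from bench import observe
    o=observe(); Rm=R.from_rotvec(o["eef_rot"]); X=Rm.as_matrix()[:,0]; cy=np.arctan2(X[1],X[0])
    dy=(yaw-cy+np.pi)%(2*np.pi)-np.pi
    d=(Rm*R.from_euler('z',-dy)).inv().apply(np.array([x,y,z])-o["tool_pos"])
    print("t %.2f pos %s yaw %.3f F %s w %.4f q7 %.2f"%(o["t"],np.round(o["tool_pos"],4),cy,np.round(o["wrist_force"],1),o["gripper_width"],o["q"][6]),"| spin %.3f then dp"%-dy,d.round(4))
E
python3 -m pendant '{"dp":[[0,0,0],[0,0,0],[0,0,0],[0,0,0],[0,0,0],[0,0,0],[0,0,0],[0,0,0]],"spin":[-0.12,-0.12,-0.12,-0.12,-0.12,-0.12,-0.12,-0.12],"grip":[0.6,0.6,0.6,0.6,0.6,0.6,0.6,0.6]}' 30
python3 -c "
from h import *
go(.6623,.0035,.22,1.29)"
```

```text
t: 0.77
tool_pos: [0.2017, -0.5913, 0.2559]
eef_rot: [-2.505, -1.894, -0.0]
wrist_force: [0.3, -0.2, -0.5]
gripper_width: 0.0513
t 0.77 pos [ 0.2017 -0.5913  0.2559] yaw 1.295 F [ 0.3 -0.2 -0.5] w 0.0513 q7 0.85 | spin 0.005 then dp [0.6992 0.2777 0.0362]
```

```bash
python3 -m pendant '{"dp":[[0.03,0.012,0],[0.03,0.012,0],[0.03,0.012,0],[0.03,0.012,0],[0.03,0.012,0],[0.03,0.012,0],[0.03,0.012,0],[0.03,0.012,0],[0.03,0.012,0],[0.03,0.012,0],[0.03,0.012,0],[0.03,0.012,0]],"spin":[0,0,0,0,0,0,0,0,0,0,0,0],"grip":[0.6,0.6,0.6,0.6,0.6,0.6,0.6,0.6,0.6,0.6,0.6,0.6]}'
python3 -c "
from h import *
go(.6623,.0035,.22,1.29)"
```

```text
t: 1.77
tool_pos: [0.4409, -0.2844, 0.2562]
eef_rot: [-2.512, -1.887, 0.0]
wrist_force: [0.2, -0.3, -0.1]
gripper_width: 0.051
t 1.77 pos [ 0.4409 -0.2844  0.2562] yaw 1.289 F [ 0.2 -0.3 -0.1] w 0.0510 q7 0.13 | spin -0.001 then dp [0.338  0.133  0.0361]
```

```bash
python3 -m pendant '{"dp":[[0.03,0.012,0],[0.03,0.012,0],[0.03,0.012,0],[0.03,0.012,0],[0.03,0.012,0],[0.03,0.012,0],[0.03,0.012,0],[0.03,0.012,0],[0.03,0.012,0],[0.03,0.012,0],[0.03,0.012,0],[0,0,0]],"spin":[0,0,0,0,0,0,0,0,0,0,0,0],"grip":[0.6,0.6,0.6,0.6,0.6,0.6,0.6,0.6,0.6,0.6,0.6,0.6]}'
python3 - <<'E'
from h import *
from bench import snapshot
go(.6623,.0035,.15,1.29)
s=snapshot("wrist");np.savez("pics/w1.npz",**s);cv2.imwrite("pics/w1.png",s["image"][:,:,::-1])
E
```

```text
t: 2.77
tool_pos: [0.6607, 0.0008, 0.2556]
eef_rot: [-2.504, -1.893, -0.003]
wrist_force: [0.3, -0.3, -0.2]
gripper_width: 0.0514
t 2.77 pos [0.6607 0.0008 0.2556] yaw 1.295 F [ 0.3 -0.3 -0.2] w 0.0514 q7 -0.51 | spin 0.005 then dp [0.0027 0.0009 0.1056]
```

View pics/w1.png

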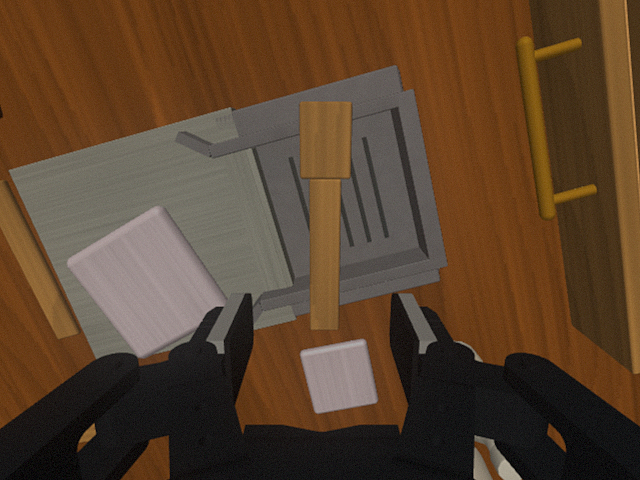

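The wrist view shows the paddle running straight along tool x: blade end (302–351,101), handle end (311–337,328). The plate has corners near (68,262), (158,207) and (138,356). I'll refine from this.

```bash
python3 - <<'E'
from h import *
np.set_printoptions(precision=4,suppress=True)
s=np.load("pics/w1.npz")
b=pix2w(s,[[302,101],[351,101],[337,329],[311,329]],.068);v=b[0]+b[1]-b[2]-b[3]
print(b[:,:2].tolist(),b.mean(0),np.linalg.norm(v)/2,np.arctan2(v[1],v[0]))
p=pix2w(s,[[67,262],[160,206],[138,357]],.046);print(p,(p[1]+p[2])/2,np.arctan2(*(p[1]-p[0])[[1,0]]))
w=pix2w(s,[[232,108],[11,173]],.036);print("deck left edge",w)
w=pix2w(s,[[398,67],[445,266]],.056);print("back corners",w)
w=pix2w(s,[[246,150],[293,286]],.040);print("lip",w)
E
```

```text
[[0.6713213902590016, 0.08660404205369257], [0.7046899086821566, 0.07715552305168985], [0.6483613937715823, -0.09225130124270009], [0.6277256616472218, -0.08641303509894649]] [ 0.663  -0.0037  0.068 ] 0.17835286844183312 1.2868660230390225
[[ 0.4434  0.0186  0.046 ]
 [ 0.5368  0.0419  0.046 ]
 [ 0.4659 -0.0817  0.046 ]] [ 0.5013 -0.0199  0.046 ] 0.24508165483063105
deck left edge [[0.616  0.0987 0.036 ]
 [0.4253 0.1    0.036 ]]
back corners [[ 0.7441  0.0908  0.056 ]
 [ 0.7473 -0.0675  0.056 ]]
lip [[ 0.6171  0.0651  0.04  ]
 [ 0.6194 -0.0563  0.04  ]]
```

```bash
python3 -m pendant '{"dp":[[0.005,0.002,0.03],[0,0,0.03],[0,0,0.03],[0,0,0.03],[0,0,0.03],[0,0,0.02],[0,0,0.012],[0,0,0],[0,0,0],[0,0,0],[0,0,0],[0,0,0]],"spin":[0,0,0,0,0,0,0,0,0,0,0,0],"grip":[0.6,0.6,0.6,0.6,0.6,0.6,0.6,0.6,0,0,0,0]}' 30
python3 -m pendant '{"dp":[[0,0,0],[0,0,0],[0,0,-0.01],[0,0,-0.02],[0,0,-0.03],[0,0,-0.03]],"spin":[0,0,0,0,0,0],"grip":[0,0,0,0,0,0]}'
python3 - <<'E'
from h import *
from bench import snapshot
# paddle mid should be 10 mm behind TCP along tool x; tray centre target
c,s_=np.cos(.141),np.sin(.141)
go(.5086+.010*c,-.3279+.010*s_,.16,.141)
s=snapshot("wrist");cv2.imwrite("pics/w2.png",s["image"][:,:,::-1])
E
```

```text
t: 3.82
tool_pos: [0.6631, -0.0014, 0.076]
eef_rot: [2.51, 1.886, 0.003]
wrist_force: [-1.5, -0.6, 7.8]
gripper_width: 0.0234
t: 4.32
tool_pos: [0.6619, -0.0012, 0.166]
eef_rot: [-2.511, -1.887, 0.0]
wrist_force: [0.4, 1.0, 0.1]
gripper_width: 0.0233
t 4.32 pos [ 0.6619 -0.0012  0.166 ] yaw 1.289 F [0.4 1.  0.1] w 0.0233 q7 -0.55 | spin 1.148 then dp [-0.1877  0.3019  0.0061]
```

View pics/w2.png

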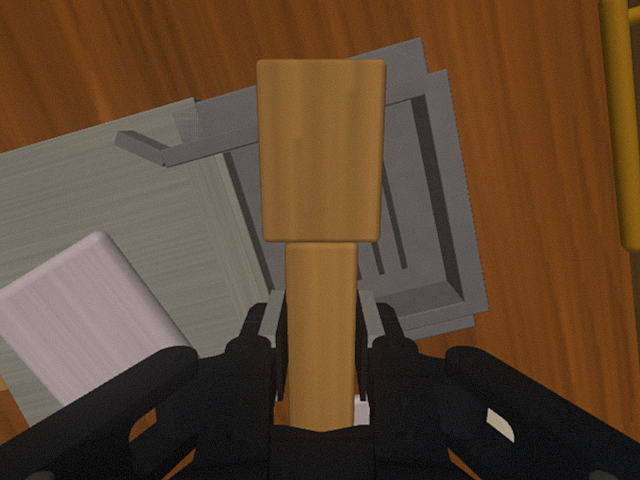

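The paddle is held square, with the blade at (257–385, 60–240) and clear of the warmer. Next, to the tray.

```bash
python3 -m pendant '{"dp":[[0,0,-0.01],[0,0,0],[0,0,0],[0,0,0],[0,0,0],[0,0,0],[0,0,0],[0,0,0],[0,0,0],[0,0,0]],"spin":[0.115,0.115,0.115,0.115,0.115,0.115,0.115,0.115,0.115,0.115],"grip":[0,0,0,0,0,0,0,0,0,0]}'
python3 -m pendant '{"dp":[[-0.019,0.030,0],[-0.019,0.030,0],[-0.019,0.030,0],[-0.019,0.030,0],[-0.019,0.030,0],[-0.019,0.030,0],[-0.019,0.030,0],[-0.019,0.030,0],[-0.019,0.030,0],[-0.019,0.030,0],[0,0,0],[0,0,0]],"spin":[0,0,0,0,0,0,0,0,0,0,0,0],"grip":[0,0,0,0,0,0,0,0,0,0,0,0]}'
python3 - <<'E'
from h import *
from bench import snapshot
c,s_=np.cos(.141),np.sin(.141)
go(.5086+.004*c,-.3279+.004*s_,.04,.141)
s=snapshot("wrist");np.savez("pics/w3.npz",**s);cv2.imwrite("pics/w3.png",s["image"][:,:,::-1])
E
```

```text
t: 5.2
tool_pos: [0.6623, -0.0012, 0.1754]
eef_rot: [-3.134, -0.209, -0.002]
wrist_force: [-0.8, 0.5, 0.4]
gripper_width: 0.0231
t: 6.2
tool_pos: [0.5146, -0.3268, 0.1751]
eef_rot: [3.134, 0.212, 0.001]
wrist_force: [0.0, 0.8, -0.7]
gripper_width: 0.023
t 6.20 pos [ 0.5146 -0.3268  0.1751] yaw 0.135 F [ 0.   0.8 -0.7] w 0.0230 q7 -0.99 | spin -0.006 then dp [-0.0021  0.0002  0.1351]
```

View pics/w3.png

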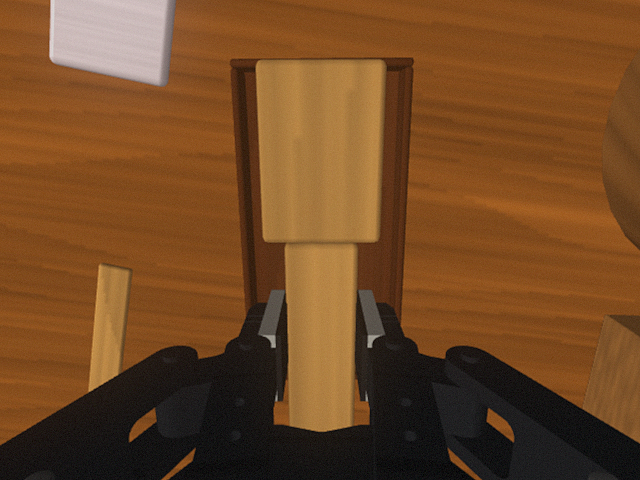

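The tray (far wall 232–412 px) is centred under the blade (mid 321), and parallel to it. Lower, release and lift.

```bash
python3 -m pendant '{"dp":[[-0.002,0,0.025],[0,0,0.03],[0,0,0.03],[0,0,0.025],[0,0,0.015],[0,0,0.01],[0,0,0.005],[0,0,0]],"spin":[0,0,0,0,0,0,0,0],"grip":[0,0,0,0,0,0,0,0]}'
python3 -m pendant '{"dp":[[0,0,0],[0,0,0],[0,0,0],[0,0,0],[0,0,-0.01],[0,0,-0.02],[0,0,-0.03],[0,0,-0.03],[0,0,-0.03]],"spin":[0,0,0,0,0,0,0,0,0],"grip":[0.5,0.5,0.5,0.5,0.5,0.5,0.5,0.5,0.5]}'
python3 - <<'E'
from h import *
from bench import snapshot
# lateral push start: warmer frame yaw -.006; start beside plate's -y side, off the deck edge
go(.500,-.16,.15,np.pi/2-.006)
s=snapshot("top");np.savez("pics/t2.npz",**s)
o=np.zeros((600,800,3),np.uint8)
o[:,:400]=crop(s["image"],265,120,100,150,4);o[:,400:]=crop(s["image"],390,170,100,150,4)
cv2.imwrite("pics/t2.png",o)
E
```

```text
t: 6.92
tool_pos: [0.514, -0.3242, 0.034]
eef_rot: [-3.133, -0.22, 0.0]
wrist_force: [0.0, -0.2, 0.1]
gripper_width: 0.0233
t: 7.67
tool_pos: [0.5134, -0.3249, 0.1565]
eef_rot: [3.134, 0.218, 0.0]
wrist_force: [0.3, 0.4, -0.7]
gripper_width: 0.0428
t 7.67 pos [ 0.5134 -0.3249  0.1565] yaw 0.139 F [ 0.3  0.4 -0.7] w 0.0428 q7 -0.99 | spin -1.426 then dp [ 0.1648 -0.0144  0.0065]
```

View pics/t2.png

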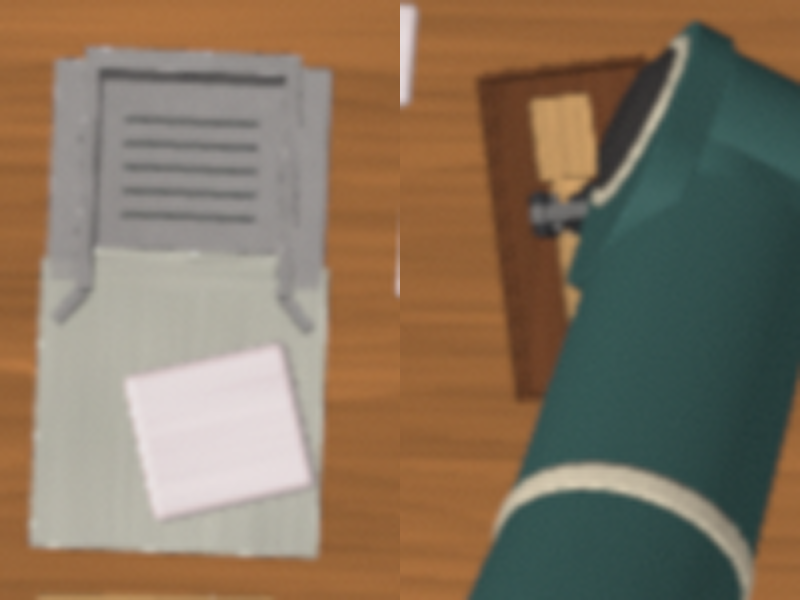

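The paddle lies flat inside the tray walls. Next I'll turn the tool and probe the deck with the fingertips beside the plate, to learn the tip height.

```bash
python3 -m pendant '{"dp":[[0,0,0],[0,0,0],[0,0,0],[0,0,0],[0,0,0],[0,0,0],[0,0,0],[0,0,0],[0,0,0],[0,0,0],[0,0,0],[0,0,0]],"spin":[-0.119,-0.119,-0.119,-0.119,-0.119,-0.119,-0.119,-0.119,-0.119,-0.119,-0.119,-0.119],"grip":[0.6,0.6,0.6,0.6,0.6,0.6,0.6,0.6,0.6,0.6,0.6,0.6]}'
python3 -m pendant '{"dp":[[0.033,-0.001,0],[0.033,-0.001,0],[0.033,-0.001,0],[0.033,-0.001,0],[0.033,-0.001,0],[0.033,-0.001,0],[0.033,-0.001,0],[0.033,-0.001,0],[0.033,-0.001,0],[0.033,-0.001,0],[0.033,-0.001,0],[0.033,-0.001,0]],"spin":[0,0,0,0,0,0,0,0,0,0,0,0],"grip":[0.6,0.6,0.6,0.6,0.6,0.6,0.6,0.6,0.6,0.6,0.6,0.6]}'
python3 - <<'E'
from h import *
go(.500,.072,.072,np.pi/2-.006)
s=np.load("pics/t2.npz")
A=lambda p:np.array(p)/4+[265,120]
a=pix2w(s,A([[174,551]]),.036)[0];b=pix2w(s,A([[192,167]]),.020)[0];c=pix2w(s,A([[98,78],[287,84]]),.056);print(a,b,np.arctan2(b[1]-a[1],b[0]-a[0]),c)
E
```

```text
t: 8.72
tool_pos: [0.5136, -0.3252, 0.1551]
eef_rot: [2.219, 2.223, -0.0]
wrist_force: [0.0, 0.4, 0.0]
gripper_width: 0.0511
t: 9.72
tool_pos: [0.503, 0.0724, 0.1551]
eef_rot: [2.225, 2.216, 0.0]
wrist_force: [0.5, -0.5, 0.0]
gripper_width: 0.0513
t 9.72 pos [0.503  0.0724 0.1551] yaw 1.566 F [ 0.5 -0.5  0. ] w 0.0513 q7 -0.47 | spin 0.002 then dp [-0.0004 -0.0031  0.0831]
[0.41976431 0.00592673 0.036     ] [6.77510495e-01 4.70363712e-04 2.00000000e-02] -0.021166364159615186 [[ 0.72866229  0.06289412  0.056     ]
 [ 0.72739441 -0.06119759  0.056     ]]
```

```bash
python3 -m pendant '{"dp":[[0,0,0.03],[0,0,0.03],[0,0,0.021],[0,0,0],[0,0,0.002],[0,0,0.002],[0,0,0]],"spin":[0,0,0,0,0,0,0],"grip":[0.6,0.6,0.6,0.6,0.6,0.6,0.6]}'
python3 -m pendant '{"dp":[[0,0,0.002],[0,0,0.002],[0,0,0]],"spin":[0,0,0],"grip":[0.6,0.6,0.6]}'
```

```text
t: 10.3
tool_pos: [0.5039, 0.071, 0.0705]
eef_rot: [2.225, 2.216, 0.002]
wrist_force: [-0.6, -0.2, 0.2]
gripper_width: 0.051
t: 10.55
tool_pos: [0.5033, 0.0709, 0.0655]
eef_rot: [2.226, 2.216, 0.001]
wrist_force: [0.5, 0.0, 0.3]
gripper_width: 0.0513
```

```bash
python3 -m pendant '{"dp":[[0,0,0.002],[0,0,0.002],[0,0,0]],"spin":[0,0,0],"grip":[0.6,0.6,0.6]}'
python3 -m pendant '{"dp":[[0,0,0.002],[0,0,0]],"spin":[0,0],"grip":[0.6,0.6]}'
python3 -m pendant '{"dp":[[0,0,0.002],[0,0,0]],"spin":[0,0],"grip":[0.6,0.6]}'
```

```text
t: 10.8
tool_pos: [0.503, 0.071, 0.0609]
eef_rot: [-2.226, -2.217, 0.001]
wrist_force: [0.2, -0.0, -0.8]
gripper_width: 0.0513
t: 10.97
tool_pos: [0.503, 0.071, 0.059]
eef_rot: [-2.226, -2.217, 0.0]
wrist_force: [0.1, 0.6, -0.3]
gripper_width: 0.0511
t: 11.13
tool_pos: [0.5033, 0.0711, 0.0578]
eef_rot: [2.225, 2.217, -0.0]
wrist_force: [-3.6, -1.6, 11.9]
gripper_width: 0.0511
```

Contact with the deck came at TCP z about 0.058, so the tips are 22 mm ahead of the TCP at this opening. Now over to the plate's right side to square and centre it.

```bash
python3 -m pendant '{"dp":[[0,0,-0.02],[-0.01,0,-0.03],[-0.035,0,-0.01],[-0.035,0,0],[-0.035,0,0],[-0.035,0,0],[-0.035,-0.002,0],[-0.015,0,0],[0,0,0.02],[0,0,0.03],[0,0,0.007],[0,0,0]],"spin":[0,0,0,0,0,0,0,0,0,0,0,0.009],"grip":[0.6,0.6,0.6,0.6,0.6,0.6,0.6,0.6,0.6,0.6,0.6,0.6]}'
python3 -c "
from h import *
go(.501,-.0615,.0615,np.pi/2-.015)"
```

```text
t: 12.13
tool_pos: [0.4992, -0.1284, 0.0587]
eef_rot: [-2.233, -2.205, 0.002]
wrist_force: [-1.5, 0.4, 0.6]
gripper_width: 0.0515
t 12.13 pos [ 0.4992 -0.1284  0.0587] yaw 1.558 F [-1.5  0.4  0.6] w 0.0515 q7 -0.16 | spin 0.002 then dp [ 0.0669  0.0008 -0.0027]
```

```bash
python3 -m pendant '{"dp":[[0,0,-0.003],[0.008,0,0],[0.008,0,0],[0.007,0,0],[0.006,0,0],[0.006,0,0],[0.006,0,0],[0.006,0,0],[0.006,0,0],[0.005,0,0],[0.005,0,0],[0.004,0,0]],"spin":[0,0,0,0,0,0,0,0,0,0,0,0],"grip":[0.6,0.6,0.6,0.6,0.6,0.6,0.6,0.6,0.6,0.6,0.6,0.6]}'
python3 -m pendant '{"dp":[[0,0,0],[0,0,0],[-0.01,0,0],[-0.03,0,0],[-0.01,0,-0.03],[0,0,-0.03],[0,0,-0.03]],"spin":[0,0,0,0,0,0,0],"grip":[0.6,0.6,0.6,0.6,0.6,0.6,0.6]}'
python3 - <<'E'
from h import *
from bench import snapshot
go(.40,.004,.15,-.015)
s=snapshot("wrist");np.savez("pics/w4.npz",**s);cv2.imwrite("pics/w4.png",s["image"][:,:,::-1])
E
```

```text
t: 13.13
tool_pos: [0.5011, -0.0619, 0.0634]
eef_rot: [2.236, 2.207, -0.001]
wrist_force: [-2.3, -5.7, 5.7]
gripper_width: 0.0512
t: 13.72
tool_pos: [0.5001, -0.1133, 0.1541]
eef_rot: [-2.237, -2.204, 0.0]
wrist_force: [0.9, -0.1, 0.5]
gripper_width: 0.0513
t 13.72 pos [ 0.5001 -0.1133  0.1541] yaw 1.556 F [ 0.9 -0.1  0.5] w 0.0513 q7 -0.10 | spin 1.571 then dp [-0.1018 -0.1158  0.0043]
```

View pics/w4.png

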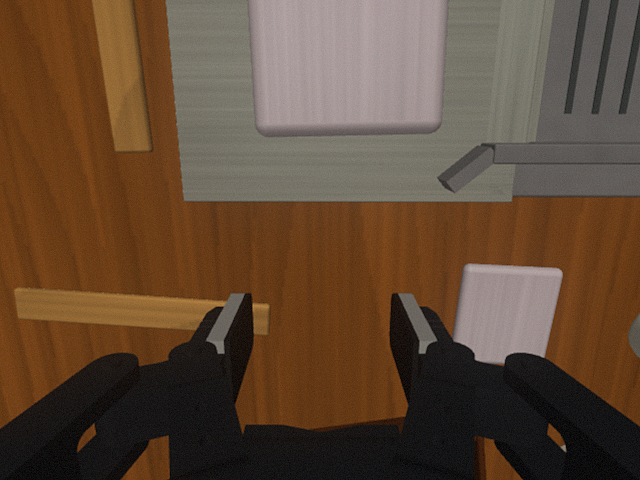

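The plate is nearly square now: its right edge runs (258,135)–(440,130) and the deck edge lies at row 201.

```bash
python3 - <<'E'
from h import *
np.set_printoptions(precision=4,suppress=True)
s=np.load("pics/w4.npz")
print("plate right edge",pix2w(s,[[265,136],[435,131]],.043),"near/far edges",pix2w(s,[[252,60],[445,60]],.043))
print("deck edge",pix2w(s,[[185,201],[512,201]],.036),"deck near edge",pix2w(s,[[173,60]],.036))
print("wall inner/outer",pix2w(s,[[560,143],[560,163]],.056))
E
```

```text
plate right edge [[ 0.4709 -0.0501  0.043 ]
 [ 0.5629 -0.0488  0.043 ]] near/far edges [[ 0.4662 -0.0119  0.043 ]
 [ 0.5659 -0.0134  0.043 ]]
deck edge [[ 0.4215 -0.0863  0.036 ]
 [ 0.612  -0.089   0.036 ]] deck near edge [[ 0.423  -0.0103  0.036 ]]
wall inner/outer [[ 0.6239 -0.0555  0.056 ]
 [ 0.6254 -0.0656  0.056 ]]
```

```bash
python3 -m pendant '{"dp":[[0,0,0],[0,0,0],[0,0,0],[0,0,0],[0,0,0],[0,0,0],[0,0,0],[0,0,0],[0,0,0],[0,0,0],[0,0,0],[0,0,0]],"spin":[0.12,0.12,0.12,0.12,0.12,0.12,0.12,0.12,0.12,0.12,0.12,0.12],"grip":[0.6,0.6,0.6,0.6,0.6,0.6,0.6,0.6,0.6,0.6,0.6,0.6]}'
python3 -m pendant '{"dp":[[0,0,0],[0,0,0],[-0.02,-0.02,0],[-0.02,-0.02,0],[-0.02,-0.02,0],[-0.02,-0.03,0],[-0.02,-0.03,0],[0,0,0]],"spin":[0.12,0.011,0,0,0,0,0,0],"grip":[0.6,0.6,0.6,0.6,0.6,0.6,0.6,0.6]}'
python3 -c "
from h import *
go(.405,.0075,.0615,-.015)"
```

```text
t: 14.77
tool_pos: [0.5005, -0.1126, 0.1532]
eef_rot: [-3.137, -0.175, 0.0]
wrist_force: [-0.1, 0.1, -1.0]
gripper_width: 0.0517
t: 15.43
tool_pos: [0.3992, 0.0131, 0.1532]
eef_rot: [-3.141, 0.007, 0.002]
wrist_force: [2.2, 0.6, 0.8]
gripper_width: 0.0509
t 15.43 pos [0.3992 0.0131 0.1532] yaw -0.004 F [2.2 0.6 0.8] w 0.0509 q7 -1.76 | spin 0.011 then dp [0.006  0.0055 0.0917]
```

```bash
python3 -m pendant '{"dp":[[0.006,0.0055,0.03],[0,0,0.03],[0,0,0.025],[0,0,0.006],[0.015,0,0],[0.015,0,0],[0.01,0,0],[0.006,0,0],[0.006,0,0],[0.008,0,0],[0.008,0,0],[0.008,0,0]],"spin":[0.011,0,0,0,0,0,0,0,0,0,0,0],"grip":[0.6,0.6,0.6,0.6,0.6,0.6,0.6,0.6,0.6,0.6,0.6,0.6]}'
python3 -m pendant '{"dp":[[0.008,0,0],[0.008,0,0],[0.008,0,0],[0.008,0,0],[0.008,0,0],[0.008,0,0]],"spin":[0,0,0,0,0,0],"grip":[0.6,0.6,0.6,0.6,0.6,0.6]}'
python3 - <<'E'
from h import *
from bench import snapshot
go(.615,.005,.066,-.015)
s=snapshot("wrist");np.savez("pics/w5.npz",**s);cv2.imwrite("pics/w5.png",s["image"][:,:,::-1])
E
```

```text
t: 16.43
tool_pos: [0.4835, 0.0018, 0.0626]
eef_rot: [3.141, -0.037, -0.002]
wrist_force: [-5.6, 0.2, 4.6]
gripper_width: 0.0513
t: 16.93
tool_pos: [0.5326, 0.0007, 0.0623]
eef_rot: [-3.141, 0.038, 0.0]
wrist_force: [-2.9, 0.2, 0.6]
gripper_width: 0.0512
t 16.93 pos [0.5326 0.0007 0.0623] yaw -0.024 F [-2.9  0.2  0.6] w 0.0512 q7 -1.83 | spin -0.009 then dp [ 0.0823 -0.0055 -0.0037]
```

View pics/w5.png

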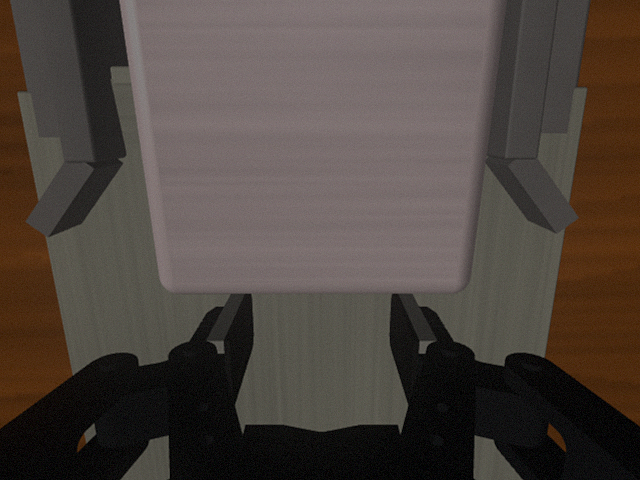

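The plate is square in the mouth, with its near edge level at row 293. It sits about 3 mm right of centre (gaps of 21 px left, 3 px right), inside the 6 mm clearance. Push on with a slight left bias, rising for the lip.

```bash
python3 -m pendant '{"dp":[[0.006,-0.001,0],[0.006,-0.001,0],[0.006,-0.001,-0.001],[0.006,-0.001,-0.001],[0.006,-0.001,-0.001],[0.006,-0.001,-0.001],[0.006,0,0],[0.006,0,0]],"spin":[0,0,0,0,0,0,0,0],"grip":[0.6,0.6,0.6,0.6,0.6,0.6,0.6,0.6]}'
python3 -m pendant '{"dp":[[0.005,0,0],[0.005,0,0],[0.005,0,0]],"spin":[0,0,0],"grip":[0.6,0.6,0.6]}'
```

```text
t: 17.65
tool_pos: [0.5807, 0.0058, 0.0665]
eef_rot: [-3.141, 0.037, 0.0]
wrist_force: [-6.9, 0.7, 7.9]
gripper_width: 0.0515
t: 17.9
tool_pos: [0.5957, 0.0053, 0.0662]
eef_rot: [-3.141, 0.038, -0.0]
wrist_force: [-1.0, -0.2, -1.2]
gripper_width: 0.0512
```

```bash
python3 -m pendant '{"dp":[[0.005,0,0],[0.005,0,0],[0.005,0,0],[0.005,0,0],[0,0,0]],"spin":[0,0,0,0,0],"grip":[0.6,0.6,0.6,0.6,0.6]}'
python3 - <<'E'
from h import *
from bench import snapshot
go(.615,.005,.066,-.015)
s=snapshot("wrist");np.savez("pics/w6.npz",**s);cv2.imwrite("pics/w6.png",s["image"][:,:,::-1])
E
```

```text
t: 18.32
tool_pos: [0.6164, 0.0048, 0.0665]
eef_rot: [-3.141, 0.038, -0.002]
wrist_force: [0.4, -0.8, -0.9]
gripper_width: 0.0514
t 18.32 pos [0.6164 0.0048 0.0665] yaw -0.024 F [ 0.4 -0.8 -0.9] w 0.0514 q7 -1.82 | spin -0.009 then dp [-0.0014 -0.0002  0.0005]
```

View pics/w6.png

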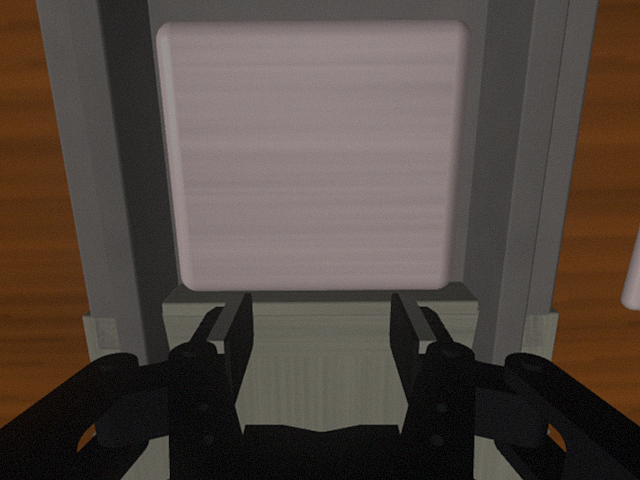

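The plate has dropped into the well (158–468 × 22–290 px) and its near edge is past the lip. I'll check that it's flat by its size at well-floor height, then move to look at the dial.

```bash
python3 - <<'E'
from h import *
np.set_printoptions(precision=4,suppress=True)
s=np.load("pics/w6.npz")
for z in(.027,.033):
    print(z,"L/R at row 150",pix2w(s,[[167,150],[462,150]],z)[:,:2].tolist(),"far/near",pix2w(s,[[315,20],[315,291]],z)[:,:2].tolist(), "near w",pix2w(s,[[182,270],[452,270]],z)[:,1])
E
python3 -m pendant '{"dp":[[0,0,-0.02],[0,0,-0.03],[0,0,-0.035],[0,0,-0.035],[0,0,-0.035],[0,0,-0.035],[0,0,-0.01],[0,0,0],[0,0,0],[0,0,0],[0,0,0],[0,0,0]],"spin":[0,0,-0.12,-0.12,-0.12,-0.12,-0.12,-0.12,-0.12,-0.12,-0.12,-0.12],"grip":[0.6,0.6,0.6,0.6,0.6,0.6,0.6,0.6,0.6,0.6,0.6,0.6]}'
python3 -c "
from h import *
go(.48,.26,.265,1.55)"
```

```text
0.027 L/R at row 150 [[0.6778528521741517, 0.061198036186631825], [0.6751662725117432, -0.04961351916024949]] far/near [[0.720581618347676, 0.004372061725492258], [0.6195294653004879, 0.007224570680596195]] near w [ 0.0611 -0.0488]
0.033 L/R at row 150 [[0.6781366654913926, 0.05898457053843699], [0.6755526267896488, -0.04759754635292275]] far/near [[0.719234566668522, 0.004327521158315107], [0.6220393567061335, 0.0070711559889500755]] near w [ 0.0589 -0.0468]
t: 19.37
tool_pos: [0.615, 0.0048, 0.2664]
eef_rot: [2.609, 1.75, 0.0]
wrist_force: [0.3, 0.4, -0.5]
gripper_width: 0.0515
t 19.37 pos [0.615  0.0048 0.2664] yaw 1.182 F [ 0.3  0.4 -0.5] w 0.0515 q7 -0.64 | spin -0.368 then dp [ 0.2524 -0.1403  0.0013]
```

At z=0.027 the plate measures 110.8 × 101 mm, as it should if lying flat. On to the dial.

```bash
python3 -m pendant '{"dp":[[0,0,0],[0,0,0],[0,0,0],[0.028,-0.016,0],[0.028,-0.016,0],[0.028,-0.016,0],[0.028,-0.016,0],[0.028,-0.016,0],[0.028,-0.015,0],[0.028,-0.015,0],[0.028,-0.015,0],[0.028,-0.015,0]],"spin":[-0.12,-0.12,-0.12,0,0,0,0,0,0,0,0,0],"grip":[0.6,0.6,0.6,0.6,0.6,0.6,0.6,0.6,0.6,0.6,0.6,0.6]}'
python3 -m pendant '{"dp":[[0,0,0],[0,0,0]],"spin":[0,0],"grip":[0.6,0.6]}'
python3 - <<'E'
from h import *
from bench import snapshot
go(.479,.3126,.265,1.55)
s=snapshot("wrist");np.savez("pics/w7.npz",**s);cv2.imwrite("pics/w7.png",s["image"][:,:,::-1])
E
```

```text
t: 20.37
tool_pos: [0.4831, 0.2626, 0.2665]
eef_rot: [2.26, 2.182, 0.0]
wrist_force: [0.6, 0.2, -0.7]
gripper_width: 0.0512
t: 20.53
tool_pos: [0.4831, 0.263, 0.2665]
eef_rot: [-2.256, -2.186, -0.001]
wrist_force: [0.2, -0.6, -0.9]
gripper_width: 0.0514
t 20.53 pos [0.4831 0.263  0.2665] yaw 1.539 F [ 0.2 -0.6 -0.9] w 0.0514 q7 -0.81 | spin -0.011 then dp [ 0.0495 -0.0051  0.0015]
```

View pics/w7.png

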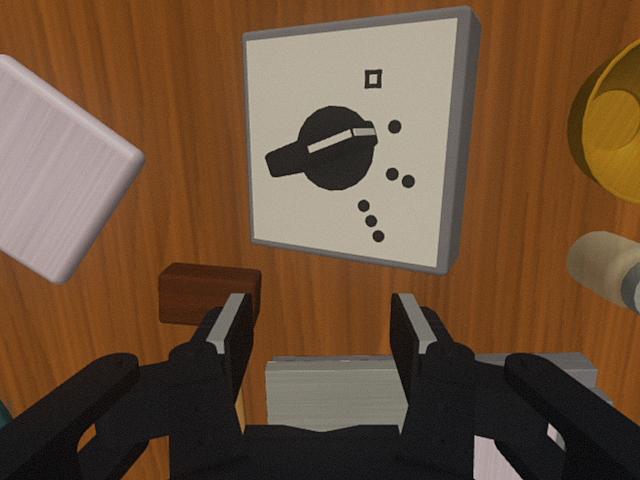

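The pointer's white end is at (375,131), facing the one-dot mark (394,127). Two dots are at (392,174) and (408,181), three at about (364–378, 206–237), and the square at (373,79).

```bash
python3 - <<'E'
from h import *
np.set_printoptions(precision=4,suppress=True)
s=np.load("pics/w7.npz"); M,E=s["mtx"],s["extrinsics"]
f0=np.array([.4946,.3118,.098])
def face(uv,h,yaw,c):
    t=np.radians(28); F=R.from_euler('ZY',[yaw,-t]).as_matrix() # cols: upslope x, y, normal
    uv=np.atleast_2d(np.asarray(uv,float))
    d=np.c_[(uv[:,0]-M[0,2])/M[0,0],-(uv[:,1]-M[1,2])/M[1,1],-np.ones(len(uv))]@E[:3,:3]
    cam=-E[:3,:3].T@E[:3,3]; n=F[:,2]
    P=cam+d*((h-(cam-c)@n)/(d@n))[:,None]
    return (P-c)@F,F
for yaw in(-.05,):
    co,F=face([[248,40],[460,16],[438,268],[253,240]],0,yaw,f0);print("n",F[:,2]);print("corners",co,co.mean(0))
    m,_=face([[373,79],[394,127],[392,174],[408,181],[364,206],[371,221],[378,237]],0,yaw,f0);print("marks",m[:,:2])
    d,_=face([[337,148]],.008,yaw,f0);print("disc",d)
    b,_=face([[376,125],[377,143],[267,159],[274,177]],.047,yaw,f0);print("bar",b[:,:2],"mid",b.mean(0)[:2]); v=b[0]+b[1]-b[2]-b[3];print("bar len",np.linalg.norm(v)/2,"ang",np.arctan2(v[1],v[0]))
    k=np.r_[m[:2],[m[2:4].mean(0)],[m[4:].mean(0)]]
    for c in(d[0,:2],b.mean(0)[:2],[0,0]): print("mark angs about",np.round(c,4),np.arctan2(*(k[:,:2]-c).T[::-1]))
E
```

```text
n [-0.4689  0.0235  0.8829]
corners [[-0.0712  0.0765 -0.    ]
 [ 0.0747  0.0786  0.    ]
 [ 0.0766 -0.0686 -0.    ]
 [-0.0717 -0.0718 -0.    ]] [ 0.0021  0.0037 -0.    ]
marks [[ 0.0253  0.0475]
 [ 0.0409  0.0188]
 [ 0.0416 -0.0105]
 [ 0.0525 -0.0142]
 [ 0.0233 -0.0335]
 [ 0.0289 -0.0433]
 [ 0.0346 -0.0538]]
disc [[0.0054 0.0047 0.008 ]]
bar [[ 0.0465  0.0197]
 [ 0.0476  0.0106]
 [-0.0233 -0.0015]
 [-0.0183 -0.0122]] mid [0.0132 0.0042]
bar len 0.07132014919182826 ang 0.31410970798647986
mark angs about [0.0054 0.0047] [ 1.1371  0.3775 -0.3899 -1.1183]
mark angs about [0.0132 0.0042] [ 1.2987  0.4856 -0.4533 -1.2516]
mark angs about [0 0] [ 1.0824  0.4308 -0.2569 -0.9847]
```

```bash
python3 - <<'E'
from h import *
np.set_printoptions(precision=4,suppress=True)
s=np.load("pics/w7.npz"); M,E=s["mtx"],s["extrinsics"]
c=np.array([.4946,.3118,.098]);F=R.from_euler('ZY',[-.05,-np.radians(28)]).as_matrix()
def face(uv,h):
    uv=np.atleast_2d(np.asarray(uv,float))
    d=np.c_[(uv[:,0]-M[0,2])/M[0,0],-(uv[:,1]-M[1,2])/M[1,1],-np.ones(len(uv))]@E[:3,:3]
    cam=-E[:3,:3].T@E[:3,3]; n=F[:,2]
    return ((cam+d*((h-(cam-c)@n)/(d@n))[:,None])-c)@F
a=face([[352,132],[270,168]],.047);v=a[0]-a[1];print(a,a.mean(0),np.linalg.norm(v),np.arctan2(v[1],v[0]))
for o in([0,0,.033],a.mean(0)*[1,1,0]+[0,0,.033],[.002,.0037,.033]): print("grip pt",c+F@np.array(o))
go(.481,.3155,.2,.342+np.pi)
E
```

```text
[[ 0.033   0.0159  0.047 ]
 [-0.0211 -0.0069  0.047 ]] [0.0059 0.0045 0.047 ] 0.05869090865454161 0.3980723402921304
grip pt [0.4791 0.3126 0.1271]
grip pt [0.4846 0.3168 0.1299]
grip pt [0.4811 0.3162 0.1281]
t 20.58 pos [0.484  0.2616 0.2663] yaw 1.537 F [ 0.  -0.8 -0. ] w 0.0509 q7 -0.81 | spin -1.947 then dp [-0.0153  0.0518  0.0663]
```

```bash
python3 -m pendant '{"dp":[[0,0,0],[0,0,0],[0,0,0],[0,0,0],[0,0,0],[0,0,0],[0,0,0],[0,0,0],[0,0,0],[0,0,0],[0,0,0],[0,0,0]],"spin":[-0.122,-0.122,-0.122,-0.122,-0.122,-0.122,-0.122,-0.122,-0.122,-0.122,-0.122,-0.122],"grip":[0.45,0.45,0.45,0.45,0.45,0.45,0.45,0.45,0.45,0.45,0.45,0.45]}' 30
python3 -m pendant '{"dp":[[0,0,0],[0,0,0],[0,0,0],[0,0,0],[-0.008,0.026,0.02],[-0.008,0.026,0.025],[0,0,0.02],[0,0,0]],"spin":[-0.122,-0.122,-0.122,-0.117,0,0,0,0],"grip":[0.45,0.45,0.45,0.45,0.45,0.45,0.45,0.45]}'
python3 -c "
from h import *
go(.482,.316,.141,.342+np.pi)"
```

```text
t: 21.58
tool_pos: [0.4849, 0.2601, 0.2662]
eef_rot: [0.217, 3.134, -0.001]
wrist_force: [0.7, -0.8, 0.2]
gripper_width: 0.0382
t: 22.25
tool_pos: [0.4809, 0.3148, 0.1977]
eef_rot: [0.533, -3.091, 0.002]
wrist_force: [0.6, -0.4, -1.2]
gripper_width: 0.0385
t 22.25 pos [0.4809 0.3148 0.1977] yaw -2.800 F [ 0.6 -0.4 -1.2] w 0.0385 q7 0.80 | spin -0.000 then dp [-0.0017  0.0008  0.0567]
```

Descend with the jaws straddling the bar, stopping short of the end to watch the force, then close to about 24 mm.

```bash
python3 -m pendant '{"dp":[[-0.0015,0.001,0.015],[0,0,0.015],[0,0,0.01],[0,0,0.005],[0,0,0]],"spin":[0,0,0,0,0],"grip":[0.45,0.45,0.45,0.45,0.45]}'
python3 -m pendant '{"dp":[[0,0,0.004],[0,0,0.004],[0,0,0.003],[0,0,0]],"spin":[0,0,0,0],"grip":[0.45,0.45,0.45,0.45]}'
python3 -m pendant '{"dp":[[0,0,0],[0,0,0],[0,0,0],[0,0,0]],"spin":[0,0,0,0],"grip":[0.36,0.32,0.28,0.28]}'
```

```text
t: 22.67
tool_pos: [0.4828, 0.3166, 0.1554]
eef_rot: [0.532, -3.095, 0.001]
wrist_force: [-0.6, -0.7, -0.5]
gripper_width: 0.0383
t: 23.0
tool_pos: [0.4828, 0.3172, 0.1449]
eef_rot: [0.533, -3.096, 0.0]
wrist_force: [-0.3, -0.9, -0.3]
gripper_width: 0.0386
t: 23.33
tool_pos: [0.4829, 0.3174, 0.1455]
eef_rot: [-0.533, 3.096, 0.0]
wrist_force: [-0.7, -0.2, -0.3]
gripper_width: 0.0241
```

```bash
python3 -m pendant '{"dp":[[0,0,0],[0,0,0],[0,0,0],[0,0,0],[0,0,0]],"spin":[0.08,0.08,0.08,0.08,0],"grip":[0.28,0.28,0.28,0.28,0.28]}'
python3 -c "
from bench import observe;print(observe()['torque'].round(2) if hasattr(observe()['torque'],'round') else observe()['torque'])"
python3 -m pendant '{"dp":[[0,0,0],[0,0,0],[0,0,0],[0,0,0]],"spin":[0.08,0.08,0.06,0],"grip":[0.28,0.28,0.28,0.28]}'
python3 - <<'E'
from bench import observe,snapshot;import numpy as np,cv2
print(np.round(observe()['torque'],2))
s=snapshot("wrist");np.savez("pics/w8.npz",**s)
E
```

```text
t: 23.75
tool_pos: [0.4824, 0.3179, 0.1456]
eef_rot: [0.028, -3.141, -0.001]
wrist_force: [-3.6, 3.0, -1.6]
gripper_width: 0.0238
[0.54 0.5  0.09]
t: 24.08
tool_pos: [0.4828, 0.3173, 0.1454]
eef_rot: [0.312, 3.126, -0.0]
wrist_force: [-1.5, 1.0, 0.4]
gripper_width: 0.0235
[0.16 0.28 0.2 ]
```

```bash
python3 -m pendant '{"dp":[[0,0,0],[0,0,0],[0,0,0],[0,0,0],[0,0,0]],"spin":[0.06,0.06,0.06,0.05,0],"grip":[0.28,0.28,0.28,0.28,0.28]}'
python3 - <<'E'
from bench import observe;import numpy as np
print(np.round(observe()['torque'],2))
E
```

```text
t: 24.55
tool_pos: [0.4829, 0.3169, 0.1452]
eef_rot: [-0.667, -3.07, 0.001]
wrist_force: [-0.7, 0.1, 0.3]
gripper_width: 0.0238
[-0.03  0.04  0.04]
```

The load has dropped to nothing, so the dial has seated within the jaw slack. Open, lift, and clear the arm for a look.

```bash
python3 -m pendant '{"dp":[[0,0,0],[0,0,0],[0,0,0],[0,0,-0.01],[0,0,-0.02],[0,0,-0.03],[0,0,-0.035],[0,0,-0.035],[0,0,0]],"spin":[0,0,0,0,0,0,0,0,0],"grip":[0.45,0.45,0.45,0.45,0.45,0.45,0.45,0.45,0.45]}'
python3 -c "
from h import *
go(.25,-.50,.28,2.7)"
```

```text
t: 25.3
tool_pos: [0.4839, 0.3192, 0.2823]
eef_rot: [0.665, 3.065, 0.009]
wrist_force: [0.5, 0.2, -0.1]
gripper_width: 0.0385
t 25.30 pos [0.4839 0.3192 0.2823] yaw 2.714 F [ 0.5  0.2 -0.1] w 0.0385 q7 0.19 | spin 0.014 then dp [-0.1386 -0.8406 -0.0027]
```

```bash
python3 -m pendant '{"dp":[[-0.004,-0.035,0],[-0.004,-0.035,0],[-0.004,-0.035,0],[-0.004,-0.035,0],[-0.004,-0.035,0],[-0.004,-0.035,0],[-0.004,-0.035,0],[-0.004,-0.035,0],[-0.004,-0.035,0],[-0.004,-0.035,0],[-0.004,-0.035,0],[-0.004,-0.035,0]],"spin":[0,0,0,0,0,0,0,0,0,0,0,0],"grip":[0.45,0.45,0.45,0.45,0.45,0.45,0.45,0.45,0.45,0.45,0.45,0.45]}'
python3 -m pendant '{"dp":[[-0.004,-0.035,0],[-0.004,-0.035,0],[-0.004,-0.035,0],[-0.004,-0.035,0],[-0.004,-0.035,0],[-0.004,-0.035,0],[-0.004,-0.035,0],[-0.004,-0.035,0],[-0.004,-0.035,0],[-0.004,-0.035,0],[-0.004,-0.035,0],[0,0,0]],"spin":[0,0,0,0,0,0,0,0,0,0,0,0],"grip":[0.45,0.45,0.45,0.45,0.45,0.45,0.45,0.45,0.45,0.45,0.45,0.45]}'
python3 - <<'E'
from h import *
from bench import snapshot
s=snapshot("top")["image"];d=snapshot("side")["image"]
o=np.zeros((600,800,3),np.uint8)
o[:,:400]=crop(s,265,120,100,150,4)
o[:300,400:]=crop(s,140,185,100,75,4)
o[300:,400:600]=crop(s,400,170,67,100,3)[:, :200]
o[300:500,600:]=crop(d,215,285,100,100,2)
cv2.imwrite("pics/f.png",o)
a=np.load("pics/top0.npz")["image"]
print([int(x) for x in [np.abs(a[y:y2,x:x2].astype(int)-s[y:y2,x:x2]).max() for x,y,x2,y2 in [(160,100,262,160),(370,110,470,170),(360,165,400,320),(230,250,260,295),(270,262,340,285),(155,285,245,370)]]])
E
```

```text
t: 26.3
tool_pos: [0.3511, -0.0859, 0.2761]
eef_rot: [0.666, 3.069, -0.002]
wrist_force: [0.8, -0.3, 0.5]
gripper_width: 0.0383
t: 27.3
tool_pos: [0.229, -0.458, 0.2754]
eef_rot: [0.675, 3.068, -0.002]
wrist_force: [-0.3, 0.8, -0.4]
gripper_width: 0.0382
[4, 5, 5, 6, 5, 4]
```

View pics/f.png

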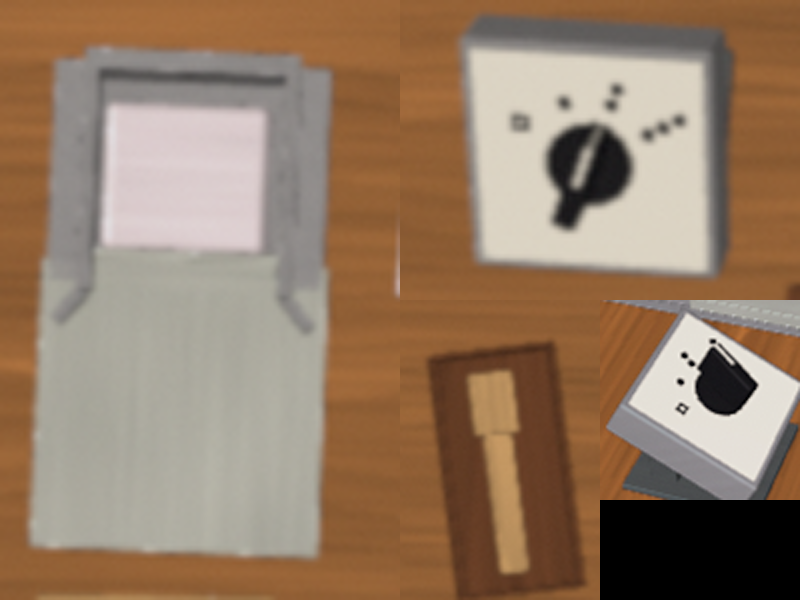

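The final picture shows the dial line aimed at two dots (613,97), the plate flat in the well (103–265 × 103–248) and the paddle inside the tray. The bystander patches I compared match the first picture to within noise.

```bash
python3 -c "
from bench import job_done;print(job_done())"
```

```text
the job is handed in; nothing more can be done
None
```

I did all three steps in the order asked and handed the job in at about 27 s of robot time; no verdict was reported.

- **Paddle:** I lifted it off the well by its handle and released it in the dark tray. The last picture shows it inside the tray walls.
- **Plate:** I squared and centred it by pushing its right side with spread fingertips, then pushed it over the lip into the well. Straight after it dropped it measured 110.8 × 101 mm at well-floor height, as it should if lying flat. It sits towards the lip end of the well, and the wrist picture showed a gap between it and the lip.
- **Dial:** I turned it from one dot with the jaws held loosely around the bar. The load fell to zero once it reached the two-dot mark, and the last picture shows the pointer there. I saw no sign of it moving towards three dots, but the dial angle itself can't be read.
- **Everything else:** the table areas around the bystanders look the same as in the first picture, to within image noise. The highest force in the readings printed after moves was about 12.5 N, when I touched the deck to find the fingertip height. The robot ended clear of everything.

No check failed. The pictures disagreed slightly on the warmer's angle (about -0.02 to +0.02 rad), which was small enough not to affect the fit.

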